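# Twist the concentrator nozzle onto the leaning hot-air styler

## Robot

A 7-joint arm with a two-finger parallel gripper is mounted at the origin on the work surface. World frame = base frame: x ahead of the robot, y to its left, z up, the work surface at z = 0. Lengths are in m, angles in rad, forces in N, time in s.
With the tool pointing down it reaches from about 0.4 to 0.85 m from the base axis. Payload 10.4 kg.
Tool frame: the origin (TCP) lies at the very end of the fingers, on their centre line; the grasp point (between the pads) lies 19 mm behind it; z points along the fingers, y is the line along which they close (so a half turn about z gives the same grasp; the last joint's range is limited). The gripper opens to 87 mm and grips with 3 to 60 N. Pads are 19 mm wide; open, the fingers measure 117 mm over their backs; the gripper's body (75 mm by 190 mm) begins 51 mm behind the grasp point.
Start: joints at [-0.023, 0.332, -0.065, 1.46, 0.022, 1.35, -0.088], TCP at [0.625, 0, 0.223] pointing down, gripper open.
Joint ranges: [-2.6, 2.6], [-0.5, 2.12], [-1.47, 1.34], [0.16, 2.42], [-1.27, 4.41], [0.06, 2.06], [-2.6, 2.6]. Speed limits (rad/s): [2.22, 2.22, 2.79, 2.79, 3.14, 3.14, 3.14].

## Interface

Orientations are given as a unit quaternion [x, y, z, w].
In Python, from bench import status, camera, order gives the robot as it stands.
- The arm moves only by the tool jog_arm, never from a script. Its argument "plan" is a list of rows, each a list of 7 numbers: the turn, a rotation vector about the tool's x, y, z in rad, then the shift along the tool's x, y, z in mm, then the opening, from -1 (shut) to 1 (fully open). A call has 1 to 12 rows; each row is the pose to reach, as a shift and turn from the pose commanded when the call began, along the tool's axes at that moment; what a row does not reach only later rows make up. A row lasts 1/10 s, in which the tool goes at most 50 mm and 8.59 degrees, less where a joint would pass 70% of its speed; a pose out of reach is approached as far as the arm can. A call with a gripper value outside its range is refused whole. The fingers move at their own pace and stop on an object; "squeeze" is the grip in N (left out, the last holds). Time passes only in rows, so rows that repeat a pose let the fingers close. It gives the time, the measured TCP pose, the force, the opening and the grip force at its end, in the units of the state.
- status.read_state(): the state, without advancing time (a new reading comes with each control period).
- camera(name): name is "scene" or "side" or "wrist"; returns a dict with "image" (420x560x3 uint8, red, green, blue), "z_map" (420x560 float32, m along the optical axis (not along the pixel's ray), 0 where there is no reading), "fx", "fy", "cx", "cy" (pixels), "world_from_camera" (4x4, takes a point from camera to world coordinates); the wrist camera has in their place "mount" (4x4, takes a point from camera to tool coordinates, whose origin is the TCP and whose axes are the flange's). Camera axes: x right, y down, z forward; pixel columns grow to the right and rows downward; lengths in m; the calibration is good to about 2 mm. The wrist camera is an equidistant fisheye: a pixel r from the principal point sees the ray r / f radians off the axis. A picture is of the moment at which its call begins: read the wrist's pose just before it.
- order.close_job(): hands the job in; it is judged then, once.
The state is a dict: "time": time; "joint_positions": joint angles; "joint_vel": joint speeds; "joint_torque": joint torques, N m; "ee_pos": TCP position; "eef_rot": TCP orientation; "ft_force": force on the tool from outside, world axes, zero at the start; "torque": the same for the moment, N m; "width": finger opening in m; "grip_force": force on a finger pad.
Only numpy, scipy, OpenCV 4.12 (cv2) and the standard library are available. Lean on these libraries where they do the work, as an engineer would, in place of code of your own. Each camera call takes 0.05 s, during which the arm holds its last target. There are 200 camera calls.

## Task

Fit the flat concentrator nozzle to the hot-air styler that leans in its stand: line its notches up with the lugs, push it fully home, then twist it clockwise (looking onto the outlet) until it meets its stop and the rib on its collar faces the raised lock line on the styler. Feel it on without forcing it, let go of it, and leave the mug, pick tin and phone stand where they are.

Things in the scene. Friction and masses are not known exactly. Their poses are not given: they have to be found in the camera images.
- nozzle: Loose black plastic concentrator nozzle, 80 mm high, about 70 g, at the start upright on its round open collar. Origin: centre of the collar's open rim; z up the axis to the flat outlet; x along the blade's 60 mm width. Collar 51 mm diameter, z 0 to 27, with raised ribs at +x and -x; tapers to the blade from z 27 to 42. Alike after half a turn about z; its axes keep to one end.
- nozzle_grip (a point): Point on the nozzle's axis 64 mm above its rim, in the middle of the flat blade to grip: 17 mm thick along y, 60 mm wide along x, straight faces from 42 to 80 mm above the rim. Axes as the nozzle's.
- nozzle_notch (a point): Entry notch in the nozzle's rim, under the +x rib, 20 mm from its axis (its twin under the -x rib). Inside the rim is a 4 mm thick flange of 37 mm bore; each notch through it is about 11 mm wide. Behind the flange a lug can run 60 degrees, the nozzle turning clockwise seen from its outlet, to a firm stop; it cannot turn the other way.
- styler_seat (a point): Centre of the flat shoulder, 46 mm diameter, at the upper end of the grey styler, where the nozzle's rim rests when home; about 212 mm up. z out along the styler's axis, 30 degrees from vertical, leaning to the stand's -x; x towards the lock line. A spigot stands on it: 34 mm diameter to 12 mm up, tapering to 21 mm at 22 mm. Firm friction (2 N m) holds the styler from turning in its stand.
- styler_lug (a point): Middle of one of the two lugs on the spigot (its twin is across the axis): 8 mm wide, reaching 21.5 mm from the axis, 5.5 to 9 mm above the shoulder, 60 degrees counter-clockwise from the lock line seen onto the outlet; a raised dot on the styler's side is below it. Nozzle ribs over the lugs (4 degrees of play either way): it goes home; otherwise it stops on them 9 mm short. Axes as styler_seat.
- styler_line (a point): Raised lock line along the side of the styler just under the shoulder, 3 mm wide, 26 mm long, at the seat's +x, on the upper side. With the nozzle home and turned 60 degrees clockwise from entry to its stop, one of its ribs is in line with it. Axes as styler_seat.
- stand: Black plastic stand holding the styler, fixed. Base plate 165 x 110 x 12 mm, with a sleeve of 57 mm diameter leaning towards the robot. Origin: about the middle of the base plate's underside; the styler leans to its -x.
- mug: White ceramic mug, 82 mm diameter, 95 mm high, with pens to 160 mm height; handle at +y reaching 70 mm from the axis. Origin: centre of its underside. Bystander.
- tin: Open hinged metal tin of guitar picks, 60 x 100 mm, 22 mm high, its raised lid to 80 mm height at +x. Origin: centre of its underside. Bystander.
- phone_stand: Dark silicone phone stand, 90 x 75 mm, 93 mm high. Origin: centre of its underside. Bystander.
Things that resemble listed ones, but are neither listed nor needed, are in the scene too. Leave any red look-alike of the nozzle alone.

How it is judged:
By the outcome, as a careful person would: the job done as asked, in the order asked, and still so for the second after the job is handed in, with the robot touching nothing.
It also fails if it takes over 64 s, if anything falls off the work surface, if the arm or the gripper's body presses on something with over 40 N, if the wrist force passes 120 N, or if a joint passes its speed limit or range.

## Working session

There is one attempt and no reset: what is moved stays moved. The work goes in short steps, Python scripts to look and compute and a tool call to move; the robot and the scene stay as the last step left them, time stands still between calls to the robot, and variables do not carry over. Pictures are saved under pics/ and viewed, at most 10 in all, crops included, and the job is handed in when it is done.

Besides the shell and the picture viewer there is one more tool, called after "Emit:" as a command line: name --pt "numbers of a row" for each row, then --argument value for the rest. jog_arm: Moves the arm, as the interface text tells. Its arguments: {"type":"object","properties":{"plan":{"type":"array"},"squeeze":{"type":"number"}},"required":["plan"]}

```bash
mkdir -p pics; ls; python3 - <<'E'
from bench import status,camera
import cv2,numpy as np
print(status.read_state())
ims=[]
for n in("scene","side","wrist"):
    c=camera(n);np.savez(f"pics/{n}0.npz",**c)
    cv2.imwrite(f"pics/{n}0.png",c["image"][:,:,::-1])
    print(n,c["fx"],c["fy"],c["cx"],c["cy"],np.round(c.get("world_from_camera",c.get("mount")),4).tolist())
E
```

```text
pics
{'time': 0.0, 'joint_positions': array([-0.0226173 ,  0.33289819, -0.06472335,  1.46093768,  0.02160644,
        1.34989781, -0.08849539]), 'joint_vel': array([ 0.00059351,  0.00036267,  0.00181256,  0.00061209,  0.00139186,
       -0.00031744, -0.001188  ]), 'joint_torque': array([-1.20520472e-04, -6.23245955e+01,  2.44190963e-02, -3.89891267e+01,
       -6.13984605e-02,  3.97891912e-02,  1.87085252e-04]), 'ee_pos': array([6.24612729e-01, 1.67314259e-05, 2.21739301e-01]), 'eef_rot': array([ 7.07083152e-01,  7.07130040e-01, -5.33388463e-04, -4.87397212e-04]), 'ft_force': array([-0.46222251, -0.54358179,  0.85545053]), 'torque': array([-0.05053566,  0.09227988, -0.00976094]), 'grip_force': 0.0, 'width': 0.08681590194627922}
scene 433.9635803140666 433.9635803140666 285.1396752740001 215.4858558779837 [[-0.387, 0.5834, -0.7141, 1.5009], [0.922, 0.2356, -0.3072, 0.4149], [-0.011, -0.7773, -0.6291, 0.9251], [0.0, 0.0, 0.0, 1.0]]
side 459.80362692234115 459.80362692234115 283.6638535930398 209.5611295196674 [[-0.7915, -0.3201, 0.5206, -0.0866], [-0.6111, 0.4236, -0.6687, 0.8894], [-0.0065, -0.8474, -0.5309, 0.8492], [0.0, 0.0, 0.0, 1.0]]
wrist 325.19226210127806 325.19226210127806 282.1214331805302 207.67171684179246 [[0.0012, -0.9637, -0.2668, 0.0727], [1.0, 0.0012, 0.0002, 0.0006], [0.0002, -0.2668, 0.9637, -0.1608], [0.0, 0.0, 0.0, 1.0]]
```

View pics/scene0.png

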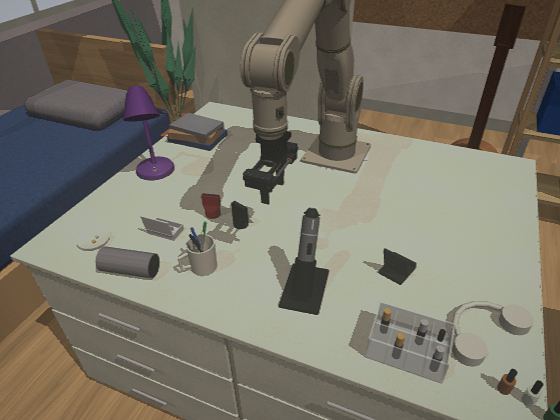

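View pics/side0.png

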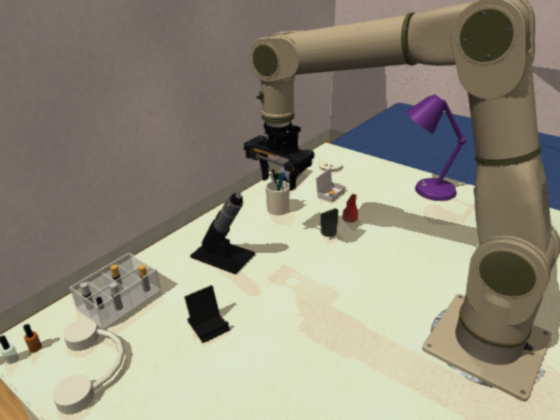

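Scene view: black nozzle at (240,214), a red look-alike at (211,205), styler on its stand around (310,240). Side view: black nozzle at (329,222), red at (351,208), styler at (232,215). Candidates for the nozzle: black (240,214), red (211,205), phone stand (397,266), and polish bottles (near 420,340). I choose the black one.

```bash
cat > h.py <<'E'
import numpy as np,cv2
from scipy.spatial.transform import Rotation as R
def cloud(c):
    z=c["z_map"];v,u=np.mgrid[:z.shape[0],:z.shape[1]]
    p=np.stack([(u-c["cx"])/c["fx"]*z,(v-c["cy"])/c["fy"]*z,z],-1)
    T=c["world_from_camera"];return p@T[:3,:3].T+T[:3,3]
def ray(c,u,v):
    T=c["world_from_camera"];d=T[:3,:3]@np.array([(u-c["cx"])/c["fx"],(v-c["cy"])/c["fy"],1]);return T[:3,3],d
def tri(rays):
    A=np.zeros((3,3));b=np.zeros(3)
    for o,d in rays:
        d=d/np.linalg.norm(d);P=np.eye(3)-np.outer(d,d);A+=P;b+=P@o
    x=np.linalg.solve(A,b);return x,[np.linalg.norm(np.cross(x-o,d/np.linalg.norm(d))) for o,d in rays]
E
python3 - <<'E'
from h import *
S={n:dict(np.load(f"pics/{n}0.npz")) for n in("scene","side")}
for n,(u,v,w,h) in {"scene":(224,195,30,40),"side":(315,202,28,40)}.items():
    c=S[n];P=cloud(c)[v:v+h,u:u+w].reshape(-1,3);I=c["image"][v:v+h,u:u+w].reshape(-1,3).astype(int)
    m=(I.max(1)<90)&(P[:,2]>.006);Q=P[m]
    print(n,m.sum(),np.median(Q,0),np.percentile(Q,[2,98],axis=0).round(3).tolist())
    T=Q[Q[:,2]>.05];r=cv2.minAreaRect(T[:,:2].astype(np.float32)*1000);print("blade",len(T),r, Q[:,2].max())
    t=Q[Q[:,2]>.074];print("top",len(t),t.mean(0), np.percentile(t,[0,100],axis=0).round(3).tolist())
# styler
for n,(u,v,w,h) in {"scene":(275,200,60,115),"side":(185,185,75,90)}.items():
    c=S[n];P=cloud(c)[v:v+h,u:u+w].reshape(-1,3)
    for z in np.arange(.06,.25,.01):
        m=abs(P[:,2]-z)<.005;Q=P[m]
        if len(Q)>3:print(n,round(z,3),m.sum(),np.percentile(Q[:,:2],[5,50,95],axis=0).round(3).tolist())
a=cv2.resize(S["scene"]["image"][190:320,190:340],None,fx=4,fy=4,interpolation=2)
b=cv2.resize(S["side"]["image"][180:280,180:370],None,fx=4,fy=4,interpolation=2)
cv2.imwrite("pics/a1.png",a[:,:,::-1]);cv2.imwrite("pics/b1.png",b[:,:,::-1])
E
```

```text
scene 358 [ 0.55756899 -0.14960406  0.04664394] [[0.54, -0.182, 0.008], [0.574, -0.125, 0.083]]
blade 166 ((1007.818603515625, 133.6299591064453), (1134.3236083984375, 47.411346435546875), 32.096458435058594) 0.9250645160491038
top 74 [ 0.58896978 -0.12931959  0.11361834] [[0.535, -0.182, 0.074], [1.501, 0.415, 0.925]]
side 394 [ 0.53947612 -0.14367907  0.04689868] [[0.522, -0.178, 0.009], [0.561, -0.125, 0.083]]
blade 179 ((245.53561401367188, 367.1784973144531), (52.207759857177734, 1236.7071533203125), 30.034740447998047) 0.8491749468743232
top 71 [ 0.51824548 -0.10610189  0.11219215] [[-0.087, -0.178, 0.074], [0.56, 0.889, 0.849]]
scene 0.06 88 [[0.76, 0.124], [0.782, 0.151], [0.79, 0.171]]
scene 0.07 77 [[0.757, 0.124], [0.777, 0.151], [0.784, 0.17]]
scene 0.08 91 [[0.75, 0.122], [0.771, 0.151], [0.778, 0.169]]
scene 0.09 91 [[0.745, 0.124], [0.765, 0.15], [0.773, 0.169]]
scene 0.1 84 [[0.742, 0.121], [0.76, 0.15], [0.767, 0.168]]
scene 0.11 99 [[0.726, 0.117], [0.752, 0.149], [0.761, 0.168]]
scene 0.12 107 [[0.729, 0.12], [0.747, 0.147], [0.756, 0.164]]
scene 0.13 87 [[0.722, 0
[... 1182 characters left out ...]
0.71, 0.155], [0.747, 0.161]]
side 0.14 47 [[0.688, 0.138], [0.704, 0.155], [0.732, 0.16]]
side 0.15 50 [[0.681, 0.137], [0.698, 0.155], [0.724, 0.159]]
side 0.16 44 [[0.676, 0.137], [0.694, 0.154], [0.72, 0.158]]
side 0.17 56 [[0.669, 0.134], [0.684, 0.15], [0.72, 0.157]]
side 0.18 47 [[0.664, 0.133], [0.678, 0.151], [0.706, 0.157]]
side 0.19 52 [[0.659, 0.134], [0.676, 0.15], [0.703, 0.156]]
side 0.2 62 [[0.652, 0.122], [0.662, 0.148], [0.696, 0.155]]
side 0.21 59 [[0.653, 0.129], [0.664, 0.147], [0.69, 0.155]]
side 0.22 75 [[0.65, 0.123], [0.664, 0.141], [0.69, 0.151]]
side 0.23 56 [[0.65, 0.122], [0.66, 0.137], [0.674, 0.145]]
side 0.24 13 [[0.659, 0.127], [0.665, 0.134], [0.671, 0.141]]
```

View pics/a1.png

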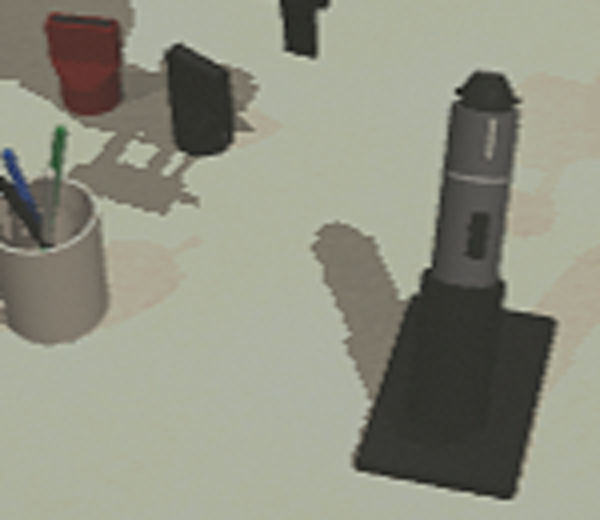

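View pics/b1.png

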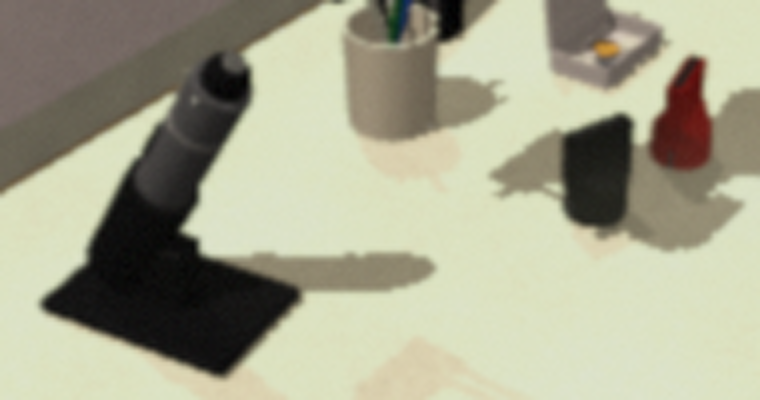

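Crop: the black nozzle stands at scene (240,216), beside a red twin which stays put. The styler's lock line is at scene (312,224) and its dot at side (229,205). Next I fit the nozzle and styler.

```bash
cat > fit.py <<'E'
from h import *
from scipy.optimize import least_squares
S={n:dict(np.load(f"pics/{n}0.npz")) for n in("scene","side")}
N=[];G=[]
for n in S:
    c=S[n];P=cloud(c).reshape(-1,3);I=c["image"].reshape(-1,3).astype(int)
    z=c["z_map"]; e=(cv2.morphologyEx(z,cv2.MORPH_GRADIENT,np.ones((3,3)))<.025).reshape(-1)
    q=P[(I.max(1)<110)&(np.hypot(P[:,0]-.55,P[:,1]+.15)<.05)&(P[:,2]>.01)&(P[:,2]<.1)&(z.reshape(-1)>0)]
    N.append(q);t=q[q[:,2]>.05];print(n,"blade rect",cv2.minAreaRect((t[:,:2]*1000).astype(np.float32)),"top",np.percentile(q[:,2],98))
    g=P[(z.reshape(-1)>0)&e&(P[:,2]>.125)&(P[:,2]<.2)&(abs(P[:,0]-.7)<.07)&(abs(P[:,1]-.14)<.05)];G.append(g);print("styler pts",len(g))
Q=np.vstack(N);t=Q[Q[:,2]>.05]
print("all blade",cv2.minAreaRect((t[:,:2]*1000).astype(np.float32)))
l=Q[Q[:,2]<.025]
f=least_squares(lambda p:np.hypot(l[:,0]-p[0],l[:,1]-p[1])-.0255,[.548,-.15],loss="soft_l1",f_scale=.002);print("collar centre",f.x,len(l))
def res(p,g,r=None):
    a=np.array([p[2],p[3],1]);a/=np.linalg.norm(a);d=g-np.array([p[0],p[1],.16]);return np.linalg.norm(np.cross(d,a),axis=1)-(p[4] if r is None else r)
for g in(G[0],G[1],np.vstack(G)):
    s=least_squares(res,[.71,.14,-.577,0,.023],args=(g,),loss="soft_l1",f_scale=.001)
    a=np.array([s.x[2],s.x[3],1]);a/=np.linalg.norm(a)
    print("cyl",s.x.round(4),"axis",a.round(4),"tilt",np.degrees(np.arccos(a[2])),"seat",(np.array([s.x[0],s.x[1],.16])+a*(.052/a[2])).round(4), np.std(s.fun))
E
python3 fit.py
```

```text
scene blade rect ((548.8005981445312, -153.10902404785156), (60.52389144897461, 19.451753616333008), 70.78950500488281) top 0.08244166419171228
styler pts 501
side blade rect ((543.81201171875, -152.209228515625), (61.42314910888672, 21.349369049072266), 64.46080780029297) top 0.0821936181972259
styler pts 293
all blade ((547.3889770507812, -153.2568817138672), (61.6064453125, 22.413471221923828), 72.75556182861328)
collar centre [ 0.54722048 -0.15679373] 112
cyl [ 0.7019  0.1365 -0.5915 -0.0823  0.0208] axis [-0.5078 -0.0707  0.8586] tilt 30.845602827638963 seat [0.6712 0.1322 0.212 ] 0.0018868414750075346
cyl [ 0.7007  0.1356 -0.5847 -0.0838  0.0219] axis [-0.5035 -0.0722  0.861 ] tilt 30.571044586439157 seat [0.6702 0.1312 0.212 ] 0.0015084997105403565
cyl [ 0.7008  0.1361 -0.591  -0.0843  0.0216] axis [-0.5074 -0.0724  0.8586] tilt 30.834988955122792 seat [0.6701 0.1317 0.212 ] 0.0017696664467792742
```

Emit:
jog_arm --pt "0 0 0.35 -154 -78 30 1" --pt "0 0 0.35 -154 -78 30 1" --pt "0 0 0.35 -154 -78 30 1" --pt "0 0 0.35 -154 -78 30 1" --pt "0 0 0.35 -154 -78 30 1" --pt "0 0 0.35 -154 -78 30 1" --pt "0 0 0.35 -154 -78 30 1"

```text
time: 0.85
ee_pos: [0.5477, -0.1524, 0.1926]
eef_rot: [0.819, 0.574, 0.0, -0.0]
ft_force: [-0.8, 0.6, 0.2]
width: 0.0872
grip_force: 0.0
```

```bash
cat >> h.py <<'E'
def snap(tag,name="wrist"):
    from bench import status,camera
    s=status.read_state();c=camera(name)
    T=np.eye(4);T[:3,:3]=R.from_quat(s["eef_rot"]).as_matrix();T[:3,3]=s["ee_pos"]
    if name=="wrist":c["world_from_camera"]=T@c["mount"]
    c["tool"]=T;np.savez(f"pics/{tag}.npz",**c);cv2.imwrite(f"pics/{tag}.png",c["image"][:,:,::-1]);print(s["time"],s["ee_pos"].round(4),s["eef_rot"].round(4));return c
def dirs(c,uv):
    uv=np.atleast_2d(uv).astype(float);d=uv-[c["cx"],c["cy"]];r=np.hypot(*d.T);th=r/c["fx"]
    v=np.c_[d/np.maximum(r,1e-9)[:,None]*np.sin(th)[:,None],np.cos(th)]
    return v@c["world_from_camera"][:3,:3].T
def wplane(c,uv,p0,n):
    o=c["world_from_camera"][:3,3];d=dirs(c,uv);return o+d*(((p0-o)@n)/(d@n))[:,None]
def wproj(c,P):
    T=c["world_from_camera"];q=(np.atleast_2d(P)-T[:3,3])@T[:3,:3];r=np.hypot(q[:,0],q[:,1]);th=np.arctan2(r,q[:,2])
    return np.c_[c["cx"]+q[:,0]/r*th*c["fx"],c["cy"]+q[:,1]/r*th*c["fx"]]
E
python3 - <<'E'
from h import *
c=snap("w1");print(wproj(c,[[.547,-.154,.08],[.547,-.154,0]]))
E
```

```text
0.85 [ 0.5477 -0.1524  0.1926] [ 8.188e-01  5.741e-01  3.000e-04 -1.000e-04]
[[281.17710848 206.49607827]
 [281.36793863 187.56876818]]
```

View pics/w1.png

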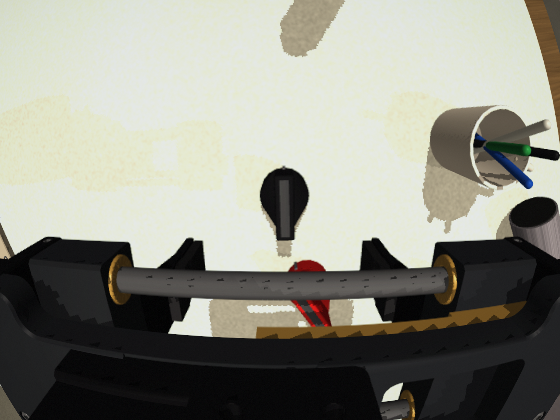

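Wrist view: black nozzle at (285,205), its grey outlet slot running (287,180)–(285,238); the red twin is at (310,290), mug at (485,145).

```bash
python3 - <<'E'
from h import *
c=dict(np.load("pics/w1.npz"));I=c["image"].max(2).astype(int)
for v in range(160,252,4):print(v,I[v,258:316:2].tolist())
dark=(I<80).astype(np.uint8);dark[:, :255]=0;dark[:,316:]=0;dark[:155]=0;dark[255:]=0
P=cloud if 0 else None
z=c["z_map"];vv,uu=np.nonzero((dark>0)&(z>0))
# depth along optical axis
d=dirs(c,np.c_[uu,vv]);ax=c["world_from_camera"][:3,2];p=c["world_from_camera"][:3,3]+d*(z[vv,uu]/(d@ax))[:,None]
t=p[(p[:,2]>.073)&(p[:,2]<.09)];print(len(t),t.mean(0),cv2.minAreaRect((t[:,:2]*1e3).astype(np.float32)))
l=p[p[:,2]<.03];print(len(l))
E
```

```text
160 [234, 232, 234, 234, 232, 234, 233, 233, 234, 234, 234, 234, 234, 234, 234, 234, 234, 234, 234, 234, 234, 234, 234, 234, 234, 234, 234, 234, 234]
164 [234, 234, 233, 233, 231, 230, 232, 234, 233, 232, 230, 234, 234, 234, 234, 234, 234, 234, 234, 234, 234, 234, 234, 234, 234, 234, 234, 234, 234]
168 [234, 234, 234, 234, 233, 233, 234, 233, 232, 170, 150, 96, 72, 83, 52, 113, 155, 186, 234, 234, 234, 234, 234, 234, 234, 234, 234, 234, 234]
172 [231, 234, 232, 233, 234, 222, 124, 13, 16, 11, 13, 13, 10, 12, 12, 12, 11, 13, 16, 25, 146, 234, 234, 234, 234, 234, 234, 234, 234]
176 [232, 234, 234, 234, 123, 11, 17, 19, 14, 18, 21, 20, 20, 18, 20, 20, 19, 18, 17, 16, 16, 13, 151, 234, 234, 234, 234, 234, 234]
180 [230, 234, 228, 9, 14, 17, 19, 19, 15, 24, 27, 56, 55, 63, 59, 47, 22, 20, 16, 16, 16, 17, 14, 114, 234, 234, 234, 234, 234]
184 [234, 230, 82, 15, 17, 18, 19, 18, 15, 22, 28, 72, 71, 71, 68, 58, 22, 18, 15, 16, 17, 16, 16, 14, 121, 234, 234, 234, 234]
188 [233, 203, 15, 16, 17, 18, 19, 18, 13, 22, 24, 73, 71, 71, 67, 58, 23, 20, 14, 17, 16, 16, 17, 18, 17, 194, 234, 234, 234]

[... 1490 characters left out ...]
, 234, 234, 234, 91, 24, 33, 72, 70, 71, 68, 29, 21, 117, 234, 234, 234, 234, 234, 234, 234, 234, 234, 234]
240 [234, 234, 234, 234, 234, 234, 234, 234, 234, 169, 65, 87, 84, 85, 86, 105, 127, 207, 232, 234, 234, 234, 234, 234, 234, 234, 234, 234, 234]
244 [234, 234, 234, 234, 234, 234, 234, 234, 234, 216, 166, 166, 171, 173, 171, 169, 173, 205, 234, 234, 234, 234, 234, 234, 234, 234, 234, 234, 234]
248 [234, 234, 234, 234, 234, 234, 234, 234, 234, 176, 171, 176, 174, 167, 175, 172, 170, 234, 234, 234, 234, 234, 234, 234, 234, 234, 234, 234, 234]
1250 [ 0.54962582 -0.1553234   0.07862962] ((549.20458984375, -156.84158325195312), (59.60749816894531, 17.037763595581055), 71.78448486328125)
172
```

```bash
cat >> h.py <<'E'
def rel(T0,Rt,pt):
    r=R.from_matrix(T0[:3,:3].T@Rt).as_rotvec();s=T0[:3,:3].T@(pt-T0[:3,3]);return r.round(3),(s*1e3).round(1),np.degrees(np.linalg.norm(r)).round(1)
def cyl(o,d,p,a,r):
    d=d/np.linalg.norm(d);A=d-a*(d@a);w=o-p;B=w-a*(w@a);q=[A@A,2*A@B,B@B-r*r];D=q[1]**2-4*q[0]*q[2]
    return o+d*((-q[1]-np.sqrt(max(D,0)))/(2*q[0])) 
def seatframe(a):
    x=np.array([0,0,1])-a*a[2];x/=np.linalg.norm(x);return np.c_[x,np.cross(a,x),a]   # "up" reference frame
E
python3 - <<'E'
from h import *
S={n:dict(np.load(f"pics/{n}0.npz")) for n in("scene","side")}
a=np.array([-.506,-.0722,.86]);a/=np.linalg.norm(a);p=np.array([.6705,.1317,.212]);F=seatframe(a)
for n,uvs in {"scene":[(313,220),(312.5,224.5),(312,229)],"side":[(228.5,205)]}.items():
    for uv in uvs:
        q=F.T@(cyl(*ray(S[n],*uv),p,a,.0225)-p);print(n,uv,"az",np.degrees(np.arctan2(q[1],q[0])).round(1),"h",q[2].round(4))
T=np.load("pics/w1.npz")["tool"]
for az in(0,):
    X=F@R.from_euler('z',60+az,degrees=True).as_matrix()
    Rt=np.c_[X[:,0],-X[:,1],-X[:,2]]   # tool x=nozzle x, z down axis
    print(Rt[:,1]);print("to look",rel(T,Rt,p+.10*a+.04*F[:,0]), p+.1*a+.04*F[:,0])
E
```

```text
scene (313, 220) az 22.2 h -0.0046
scene (312.5, 224.5) az 22.9 h -0.0163
scene (312, 229) az 23.5 h -0.0281
side (228.5, 205) az 82.9 h -0.0044
[ 0.80762966 -0.38982544  0.44245955]
to look (array([-0.469,  0.259,  0.033]), array([ 301.2,    3.8, -125.5]), np.float64(30.8)) [0.65396209 0.12934024 0.31839985]
```

```bash
python3 - <<'E'
from h import *
a=np.array([-.506,-.0722,.86]);a/=np.linalg.norm(a);p=np.array([.6705,.1317,.212]);F=seatframe(a)
T=np.load("pics/w1.npz")["tool"]
X=F@R.from_euler('z',83,degrees=True).as_matrix();Rt=np.c_[X[:,0],-X[:,1],-X[:,2]];print(Rt[:,1])
print("to look",rel(T,Rt,p+.11*a+.04*F@[np.cos(.4),np.sin(.4),0]))
E
```

```text
[ 8.61887190e-01 -1.22968199e-04  5.07100046e-01]
to look (array([-0.514,  0.162, -0.359]), array([ 311.3,  -10.4, -132.5]), np.float64(37.1))
```

Emit:
jog_arm --pt "0 0 0 20 0 -45 1" --pt "-0.05 0.02 -0.04 45 0 -90 1" --pt "-0.2 0.06 -0.14 90 -4 -110 1" --pt "-0.3 0.1 -0.22 140 -6 -132 1" --pt "-0.4 0.13 -0.28 190 -8 -132 1" --pt "-0.514 0.162 -0.359 240 -10 -132 1" --pt "-0.514 0.162 -0.359 280 -10 -132 1" --pt "-0.514 0.162 -0.359 311 -10 -132 1" --pt "-0.514 0.162 -0.359 311 -10 -132 1" --pt "-0.514 0.162 -0.359 311 -10 -132 1" --pt "-0.514 0.162 -0.359 311 -10 -132 1"

```text
time: 2.0
ee_pos: [0.6442, 0.1411, 0.3246]
eef_rot: [0.676, 0.688, 0.21, 0.161]
ft_force: [-0.8, -0.5, -0.2]
width: 0.0872
grip_force: 0.0
```

```bash
python3 - <<'E'
from h import *
c=snap("w2");print(wproj(c,[[.6705,.1317,.212]]))
E
```

```text
2.0 [0.6442 0.1411 0.3246] [0.6759 0.6878 0.2099 0.1613]
[[243.20902851 224.27752781]]
```

View pics/w2.png

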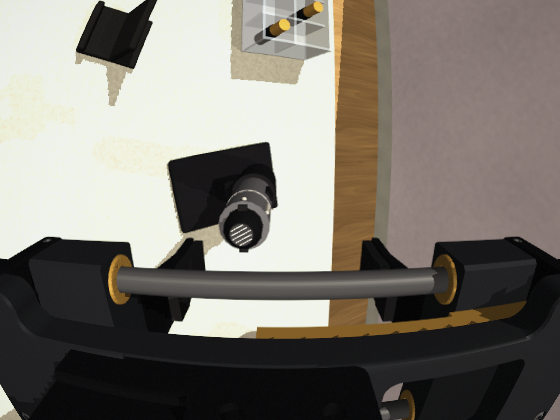

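Wrist view down the styler: grille at (241,234), lugs at about (243,247) and (244,207), dot/line on the side near (247,198)/(265,210). A magnified crop next.

```bash
python3 - <<'E'
from h import *
c=dict(np.load("pics/w2.npz"));i=c["image"][175:260,200:290]
i=np.clip(cv2.resize(i,None,fx=7,fy=7,interpolation=cv2.INTER_CUBIC).astype(float)*1.6,0,255)
cv2.imwrite("pics/w2c.png",i[:,:,::-1])
E
```

```text
[ WARN:0@0.478] global loadsave.cpp:1063 imwrite_ Unsupported depth image for selected encoder is fallbacked to CV_8U.
```

View pics/w2c.png

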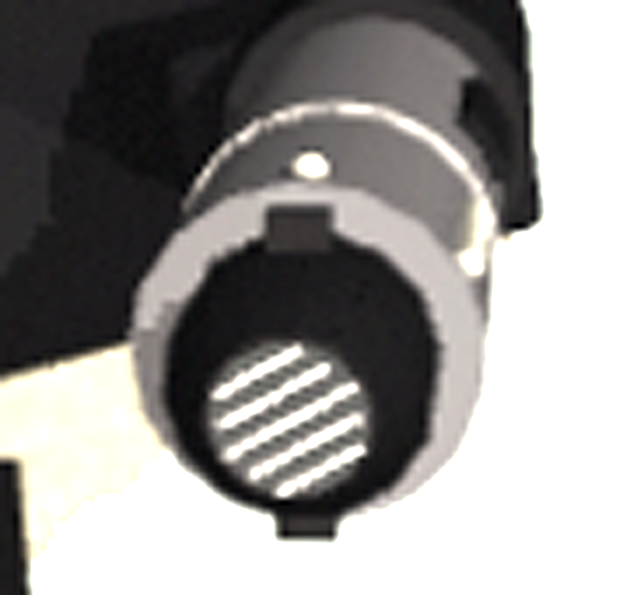

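```bash
cat > fit2.py <<'E'
from h import *
from scipy.optimize import least_squares
c=dict(np.load("pics/w2.npz"))
U=lambda L:(np.array(L,float)+.5)/7-.5+[200,175]
obs=U([(290,420),(301,207),(307,538),(132,335),(487,330),(310,183),(312,165)])
w=np.array([1,1,1,1,1,1,.5])
def pred(x,full=False):
    p=x[:3];a=np.array([x[3],x[4],1]);a/=np.linalg.norm(a);F=seatframe(a);th=x[5]
    u=lambda t,r,h:p+F@np.array([r*np.cos(t),r*np.sin(t),h])
    ring=wproj(c,[u(t,.023,0) for t in np.linspace(0,2*np.pi,361)])
    L=wproj(c,[p+.022*a,u(th,.0215,.0055),u(th+np.pi,.0215,.009)])
    e=[ring[ring[:,0].argmin()],ring[ring[:,0].argmax()],ring[ring[:,1].argmin()]]
    d=wproj(c,[u(th,.0235,x[6])])
    return np.vstack([L,e,d])
x0=np.array([.6705,.1317,.212,-.506/.86,-.0722/.86,np.radians(83),-.007])
pr=np.array([.003,.003,.004,.012,.012,1,.01])
f=lambda x:np.r_[((pred(x)-obs)*w[:,None])[[0,1,2,6]].ravel(),(pred(x)-obs)[3,0],(pred(x)-obs)[4,0],(pred(x)-obs)[5,1],(x-x0)/pr]
print("initial resid",(pred(x0)-obs).round(1).tolist())
s=least_squares(f,x0,x_scale=pr);print(s.x.round(4),np.degrees(s.x[5]));print((pred(s.x)-obs).round(1).tolist())
a=np.array([s.x[3],s.x[4],1]);a/=np.linalg.norm(a);print("tilt",np.degrees(np.arccos(a[2])),a)
np.save("seat.npy",s.x)
# depth check: shoulder ring pixels
F=seatframe(a);z=c["z_map"];I=c["image"].max(2)
vv,uu=np.mgrid[180:256,212:275];vv=vv.ravel();uu=uu.ravel();d=dirs(c,np.c_[uu,vv]);ax=c["world_from_camera"][:3,2]
P=c["world_from_camera"][:3,3]+d*(z[vv,uu]/(d@ax))[:,None];q=(P-s.x[:3])@F;r=np.hypot(q[:,0],q[:,1])
for lo,hi,n in((.018,.0225,"shoulder"),(0,.008,"tip")):
    m=(r>lo)&(r<hi)&(abs(q[:,2]-(.022 if n=="tip" else 0))<.006);print(n,m.sum(),np.percentile(q[m,2],[10,50,90]).round(4),(q[m,:2].mean(0)*1e3).round(1))
E
python3 fit2.py
```

```text
initial resid [[-0.9, -1.8], [-1.0, -2.0], [-0.4, -0.6], [-0.9, 0.4], [0.2, 3.1], [-1.5, -1.8], [-0.9, -1.7]]
[ 0.6715  0.13    0.2108 -0.5877 -0.0854  1.4346 -0.0068] 82.19829483882536
[[-0.2, -0.2], [-0.1, -0.3], [-0.1, 0.6], [-0.2, 1.5], [0.6, 4.5], [-1.0, -0.2], [-0.1, -0.1]]
tilt 30.703753496433283 [-0.50529651 -0.0733964   0.85981882]
shoulder 477 [-0.0008  0.0002  0.001 ] [3.3 5.3]
tip 280 [0.0219 0.0228 0.0237] [0.2 0.1]
```

```bash
python3 - <<'E'
from h import *
from bench import status
T=np.load("pics/w2.npz")["tool"]
Rt=R.from_euler('z',71.8,degrees=True).as_matrix()@np.diag([1,-1,-1])
for p in([.5492,-.1568,.19],[.5492,-.1568,.046]):print(rel(T,Rt,np.array(p)))
print("up dir in tool",T[:3,:3].T@[0,0,1], status.read_state()["joint_positions"].round(2))
E
```

```text
(array([ 0.516, -0.153,  0.327]), array([-302.2, -149.6,   46.6]), np.float64(36.1))
(array([ 0.516, -0.153,  0.327]), array([-311.1, -222.6,  170.4]), np.float64(36.1))
up dir in tool [ 0.06175024  0.50680393 -0.85984689] [-0.11 -0.   -0.22  1.73  0.13  0.88 -0.38]
```

Emit:
jog_arm --pt "0.06 -0.02 0.04 -45 -5 0 1" --pt "0.14 -0.04 0.09 -95 -25 5 1" --pt "0.26 -0.08 0.16 -140 -50 15 1" --pt "0.38 -0.11 0.24 -185 -75 22 1" --pt "0.516 -0.153 0.327 -230 -100 30 1" --pt "0.516 -0.153 0.327 -270 -125 38 1" --pt "0.516 -0.153 0.327 -302 -150 46 1" --pt "0.516 -0.153 0.327 -302 -150 46 1" --pt "0.516 -0.153 0.327 -302 -150 46 1" --pt "0.516 -0.153 0.327 -302 -150 46 1" --pt "0.516 -0.153 0.327 -302 -150 46 1"

```text
time: 3.15
ee_pos: [0.5496, -0.155, 0.1912]
eef_rot: [0.809, 0.587, 0.001, 0.0]
ft_force: [0.0, -0.3, 0.4]
width: 0.0872
grip_force: 0.0
```

```bash
python3 - <<'E'
from h import *
c=snap("w3");T=c["tool"];I=c["image"].max(2).astype(int);z=c["z_map"]
u0,v0=wproj(c,[[.5492,-.1568,.08]])[0].round().astype(int);print(u0,v0)
vv,uu=np.mgrid[v0-45:v0+45,u0-35:u0+35];vv=vv.ravel();uu=uu.ravel();d=dirs(c,np.c_[uu,vv]);p=c["world_from_camera"][:3,3]+d*(z[vv,uu]/(d@c["world_from_camera"][:3,2]))[:,None]
t=p[(I[vv,uu]<80)&(p[:,2]>.073)&(p[:,2]<.09)];r=cv2.minAreaRect((t[:,:2]*1e3).astype(np.float32));print(len(t),r,np.median(t[:,2]))
Rt=R.from_euler('z',71.8,degrees=True).as_matrix()@np.diag([1,-1,-1])
print(rel(T,Rt,np.array([*np.array(r[0])/1e3,.046])))
E
```

```text
3.15 [ 0.5496 -0.155   0.1912] [8.093e-01 5.873e-01 9.000e-04 3.000e-04]
281 207
1278 ((549.2838134765625, -156.8560791015625), (59.557525634765625, 16.762144088745117), 71.5376968383789) 0.07868431647818477
(array([ 0.002, -0.001,  0.002]), array([-2.000e+00,  1.000e-01,  1.452e+02]), np.float64(0.2))
```

Emit:
jog_arm --pt "0 0 0 -2 0 45 1" --pt "0 0 0 -2 0 90 1" --pt "0 0 0 -2 0 125 1" --pt "0 0 0 -2 0 144 1" --pt "0 0 0 -2 0 144 1" --pt "0 0 0 -2 0 144 -1" --pt "0 0 0 -2 0 144 -1" --pt "0 0 0 -2 0 144 -1" --pt "0 0 0 -2 0 144 -1" --pt "0 0 0 -2 0 144 -1" --pt "0 0 0 -2 0 144 -1" --squeeze 25

```text
time: 4.3
ee_pos: [0.5482, -0.1581, 0.0466]
eef_rot: [0.81, 0.587, 0.0, 0.0]
ft_force: [-0.3, -0.1, 0.5]
width: 0.047
grip_force: 0.0
```

Emit:
jog_arm --pt "0 0 0 0 0 0 -1" --pt "0 0 0 0 0 0 -1" --pt "0 0 0 0 0 0 -1" --pt "0 0 0 0 0 0 -1" --pt "0 0 0 0 0 0 -1" --pt "0 0 0 0 0 0 -1"

```text
time: 4.9
ee_pos: [0.5481, -0.158, 0.0462]
eef_rot: [0.81, 0.587, 0.0, -0.0]
ft_force: [-0.8, -0.1, -0.9]
width: 0.0167
grip_force: 25.0
```

```bash
python3 - <<'E'
from h import *
from bench import status
s=status.read_state();print(s["time"],s["ee_pos"],s["width"],s["grip_force"],s["ft_force"],s["joint_positions"].round(2))
T=np.eye(4);T[:3,:3]=R.from_quat(s["eef_rot"]).as_matrix();T[:3,3]=s["ee_pos"];np.save("Tg.npy",T)
x=np.load("seat.npy");a=np.array([x[3],x[4],1]);a/=np.linalg.norm(a);F=seatframe(a);p=x[:3]
X=F@R.from_rotvec([0,0,x[5]]).as_matrix();Rt=np.c_[X[:,0],-X[:,1],-X[:,2]]
# nozzle rim in tool coords
rim=T[:3,:3].T@(np.array([.5493,-.1568,0])-T[:3,3]);print("rim in tool",rim); np.save("rim.npy",rim)
for h in(.06,.03):print(h,rel(T,Rt,p+h*a-Rt@np.array([rim[0],0,.046])))
E
```

```text
4.9 [ 0.54807296 -0.15803198  0.04623684] 0.016706964527895395 24.99121648259461 [-0.7959198  -0.07390987 -0.86098825] [ 0.18  0.38  0.02  1.8  -0.01  0.97 -0.11]
rim in tool [0.0015354  0.00078225 0.04623743]
0.06 (array([-0.514,  0.158, -0.317]), array([ 286.7,  -20.5, -255.5]), np.float64(35.8))
0.03 (array([-0.514,  0.158, -0.317]), array([ 293.5,   -6.7, -229.7]), np.float64(35.8))
```

Emit:
jog_arm --pt "0 0 0 0 0 -45 -1" --pt "0 0 0 0 0 -90 -1" --pt "0 0 0 10 0 -135 -1" --pt "-0.1 0.03 -0.06 30 0 -180 -1" --pt "-0.2 0.06 -0.13 60 -5 -220 -1" --pt "-0.3 0.1 -0.2 100 -10 -255 -1" --pt "-0.4 0.13 -0.25 145 -15 -262 -1" --pt "-0.514 0.158 -0.317 190 -18 -262 -1" --pt "-0.514 0.158 -0.317 235 -20 -260 -1" --pt "-0.514 0.158 -0.317 270 -20 -258 -1" --pt "-0.514 0.158 -0.317 287 -20 -256 -1" --pt "-0.514 0.158 -0.317 287 -20 -256 -1"

```text
time: 6.1
ee_pos: [0.6181, 0.124, 0.3017]
eef_rot: [0.678, 0.686, 0.211, 0.158]
ft_force: [-0.2, -1.0, -1.0]
width: 0.017
grip_force: 25.0
```

Emit:
jog_arm --pt "0 0 0 0 0 0 -1" --pt "0 0 0 0 0 0 -1" --pt "0 0 0 0 0 0 -1"

```text
time: 6.4
ee_pos: [0.6185, 0.1195, 0.3026]
eef_rot: [0.68, 0.684, 0.211, 0.159]
ft_force: [-0.8, 0.4, -0.3]
width: 0.017
grip_force: 25.0
```

```bash
cat > go.py <<'E'
from h import *
from bench import status
s=status.read_state();T=np.eye(4);T[:3,:3]=R.from_quat(s["eef_rot"]).as_matrix();T[:3,3]=s["ee_pos"]
x=np.load("seat.npy");a=np.array([x[3],x[4],1]);a/=np.linalg.norm(a);F=seatframe(a);p=x[:3]
X=F@R.from_rotvec([0,0,x[5]]).as_matrix();Rt=np.c_[X[:,0],-X[:,1],-X[:,2]];rim=np.load("rim.npy");rim[1]=0
r=T[:3,:3]@rim+T[:3,3];q=X.T@(r-p)
print(s["time"],"rim in entry frame mm",(q*1e3).round(1),"nozzle rot deg",np.degrees(R.from_matrix(X.T@T[:3,:3]@np.diag([1,-1,-1])).as_rotvec()).round(1),"F along tool",(T[:3,:3].T@s["ft_force"]).round(1),"M",(T[:3,:3].T@s["torque"]).round(2),"w",s["width"],"j",s["joint_positions"].round(2))
E
cat > more.py <<'E'
from go import *
import sys
for h in map(float,sys.argv[1:]):print(h,rel(T,Rt,p+h*a-Rt@rim))
E
python3 more.py .06 .03 .024
python3 - <<'E'
from h import *
c=snap("s2","side");i=c["image"][150:250,180:290]
cv2.imwrite("pics/s2c.png",cv2.resize(i,None,fx=6,fy=6,interpolation=2)[:,:,::-1])
E
```

```text
6.4 rim in entry frame mm [-1.2 -0.9 60.2] nozzle rot deg [-0.   0.1 -0.1] F along tool [ 0.4 -0.8 -0.1] M [ 0.74 -0.13 -0.01] w 0.0169936446558445 j [-0.01 -0.06 -0.28  1.83  0.09  0.83 -0.34]
0.06 (array([ 0.   ,  0.001, -0.002]), array([ 1.2, -0.9,  0.2]), np.float64(0.1))
0.03 (array([ 0.   ,  0.001, -0.002]), array([ 1.2, -0.9, 30.2]), np.float64(0.1))
0.024 (array([ 0.   ,  0.001, -0.002]), array([ 1.2, -0.9, 36.2]), np.float64(0.1))
6.4 [0.6185 0.1195 0.3026] [0.6799 0.6839 0.2113 0.1594]
```

View pics/s2c.png

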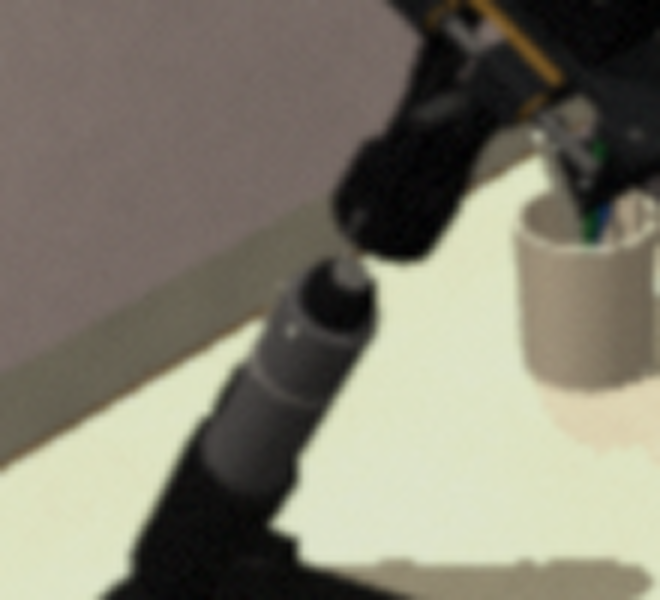

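Nozzle held above the spigot (s2 crop: collar at (395,215), spigot tip (350,270), dot (292,330) with the rib on the same side), so it looks aligned. Approaching.

Emit:
jog_arm --pt "0 0 0 1 -1 18 -1" --pt "0 0 0 1 -1 36 -1" --pt "0 0 0 1 -1 40 -1" --pt "0 0 0 1 -1 40 -1"

```text
time: 6.85
ee_pos: [0.6377, 0.1243, 0.2671]
eef_rot: [0.68, 0.684, 0.211, 0.159]
ft_force: [0.4, -0.6, 0.5]
width: 0.0168
grip_force: 25.0
```

```bash
python3 go.py
```

```text
6.85 rim in entry frame mm [ 0.6  0.7 19.7] nozzle rot deg [ 0.1  0.  -0.1] F along tool [-0.5  0.6 -0.3] M [ 0.71 -0.1   0.04] w 0.016805268492392864 j [-0.02  0.01 -0.29  1.84  0.12  0.76 -0.37]
```

Emit:
jog_arm --pt "0 0 0 -0.5 0.5 2 -1" --pt "0 0 0 -0.5 0.5 4 -1" --pt "0 0 0 -0.5 0.5 6 -1" --pt "0 0 0 -0.5 0.5 6 -1"

```text
time: 7.25
ee_pos: [0.6413, 0.1247, 0.2627]
eef_rot: [0.679, 0.684, 0.211, 0.159]
ft_force: [0.9, -0.3, -1.2]
width: 0.0168
grip_force: 25.0
```

```bash
python3 go.py
```

```text
7.25 rim in entry frame mm [ 0.6 -0.3 14. ] nozzle rot deg [ 0.  0. -0.] F along tool [-0.4  0.2  1.5] M [ 0.76 -0.08  0.01] w 0.01684078677427754 j [-0.02  0.02 -0.29  1.84  0.13  0.75 -0.37]
```

Emit:
jog_arm --pt "0 0 0 0 0 1.5 -1" --pt "0 0 0 0 0 3 -1" --pt "0 0 0 0 0 3 -1"

```text
time: 7.55
ee_pos: [0.6428, 0.1249, 0.2598]
eef_rot: [0.679, 0.685, 0.211, 0.159]
ft_force: [0.2, 0.2, 0.2]
width: 0.0168
grip_force: 25.0
```

```bash
python3 go.py
```

```text
7.55 rim in entry frame mm [ 0.6 -0.1 10.8] nozzle rot deg [ 0.  0. -0.] F along tool [ 0.3  0.3 -0. ] M [ 0.65 -0.08 -0.01] w 0.01682748331937524 j [-0.02  0.03 -0.29  1.84  0.13  0.75 -0.37]
```

Emit:
jog_arm --pt "0 0 0 0 0 1 -1" --pt "0 0 0 0 0 2 -1" --pt "0 0 0 0 0 2 -1"

```text
time: 7.85
ee_pos: [0.6439, 0.125, 0.2582]
eef_rot: [0.679, 0.684, 0.211, 0.159]
ft_force: [-1.3, -0.5, -1.5]
width: 0.0167
grip_force: 25.0
```

```bash
python3 go.py
```

```text
7.85 rim in entry frame mm [ 0.6 -0.2  8.9] nozzle rot deg [ 0.  0. -0.] F along tool [-0.6 -1.8  0.6] M [ 0.69 -0.12 -0.  ] w 0.016672032845815348 j [-0.02  0.03 -0.29  1.84  0.13  0.74 -0.37]
```

Now at lug height with no contact force; continue.

Emit:
jog_arm --pt "0 0 0 0 0 1 -1" --pt "0 0 0 0 0 2 -1" --pt "0 0 0 0 0 3 -1"

```text
time: 8.15
ee_pos: [0.6454, 0.1253, 0.2557]
eef_rot: [0.679, 0.684, 0.211, 0.159]
ft_force: [-0.0, -0.3, -1.1]
width: 0.0166
grip_force: 25.0
```

```bash
python3 go.py
```

```text
8.15 rim in entry frame mm [ 0.7 -0.3  6. ] nozzle rot deg [ 0.  0. -0.] F along tool [-0.4 -0.5  0.9] M [ 0.69 -0.08  0.03] w 0.016576843476784533 j [-0.02  0.03 -0.29  1.84  0.14  0.74 -0.38]
```

Emit:
jog_arm --pt "0 0 0 0 0 1 -1" --pt "0 0 0 0 0 2 -1" --pt "0 0 0 0 0 3 -1"

```text
time: 8.45
ee_pos: [0.6469, 0.1256, 0.2531]
eef_rot: [0.679, 0.685, 0.211, 0.159]
ft_force: [0.4, -0.4, -0.8]
width: 0.0167
grip_force: 25.0
```

```bash
python3 go.py
```

```text
8.45 rim in entry frame mm [ 0.7 -0.2  2.9] nozzle rot deg [ 0.  0. -0.] F along tool [-0.4 -0.1  0.8] M [ 0.65 -0.15  0.  ] w 0.016684750650710484 j [-0.02  0.04 -0.29  1.84  0.14  0.73 -0.38]
```

Emit:
jog_arm --pt "0 0 0 0 0 1 -1" --pt "0 0 0 0 0 2 -1" --pt "0 0 0 0 0 2 -1"

```text
time: 8.75
ee_pos: [0.6478, 0.1257, 0.2521]
eef_rot: [0.679, 0.684, 0.211, 0.159]
ft_force: [-6.1, -1.5, 5.4]
width: 0.0164
grip_force: 25.0
```

```bash
python3 go.py
```

```text
8.75 rim in entry frame mm [ 0.7 -0.5  1.6] nozzle rot deg [-0.  0. -0.] F along tool [-1.  -2.5 -7.9] M [ 1.48 -0.31 -0.06] w 0.016424295011819367 j [-0.02  0.04 -0.29  1.84  0.14  0.73 -0.38]
```

Emit:
jog_arm --pt "0 0 0 0 0 1 -1" --pt "0 0 0 0 0 1 -1"

```text
time: 8.95
ee_pos: [0.6482, 0.1257, 0.2521]
eef_rot: [0.679, 0.684, 0.212, 0.16]
ft_force: [-14.1, -3.6, 11.8]
width: 0.017
grip_force: 25.1
```

```bash
python3 go.py
```

```text
8.95 rim in entry frame mm [ 0.7 -0.9  1.4] nozzle rot deg [-0.  0. -0.] F along tool [ -2.4  -6.2 -17.5] M [ 2.24 -0.5  -0.04] w 0.017018107328769 j [-0.02  0.04 -0.29  1.84  0.14  0.73 -0.38]
```

Firm contact within about 1 mm of the estimated seat, past the 9 mm lug-stop level: home. Ease off and twist gently.

Emit:
jog_arm --pt "0 0 0 0 -0.5 -0.6 -1" --pt "0 0 0.09 0 -0.6 -0.6 -1" --pt "0 0 0.18 0 -0.8 -0.6 -1" --pt "0 0 0.27 0.1 -0.9 -0.6 -1" --pt "0 0 0.35 0.1 -1 -0.6 -1" --pt "0 0 0.35 0.1 -1 -0.6 -1"

```text
time: 9.55
ee_pos: [0.6477, 0.1255, 0.252]
eef_rot: [0.789, 0.554, 0.237, 0.12]
ft_force: [-4.3, -1.6, 5.4]
width: 0.0167
grip_force: 25.0
```

```bash
python3 go.py
```

```text
9.55 rim in entry frame mm [ 0.5 -1.   1.6] nozzle rot deg [ -0.1  -0.  -20.3] F along tool [-1.4 -0.5 -7. ] M [ 0.75 -0.64  0.01] w 0.016726803806196542 j [-0.03  0.04 -0.28  1.85  0.14  0.73 -0.73]
```

Emit:
jog_arm --pt "0 0 0.09 0.1 -0.1 0 -1" --pt "0 0 0.18 0.1 -0.2 0 -1" --pt "0 0 0.27 0.1 -0.4 0 -1" --pt "0 0 0.36 0.2 -0.5 0 -1" --pt "0 0 0.45 0.3 -0.6 0 -1" --pt "0 0 0.54 0.3 -0.7 0 -1" --pt "0 0 0.61 0.3 -0.8 0 -1" --pt "0 0 0.61 0.3 -0.8 0 -1"

```text
time: 10.35
ee_pos: [0.6472, 0.1261, 0.2517]
eef_rot: [0.919, 0.292, 0.262, 0.043]
ft_force: [-5.0, -2.1, 6.6]
width: 0.0162
grip_force: 25.0
```

```bash
python3 go.py
```

```text
10.35 rim in entry frame mm [ 0.5 -1.1  1.6] nozzle rot deg [ -0.1  -0.  -55.2] F along tool [-1.6  0.7 -8.3] M [ 0.3  -0.94  0.01] w 0.01616758393685035 j [-0.05  0.04 -0.26  1.85  0.14  0.73 -1.34]
```

Torque still ~0; feel for the stop in 2° steps.

Emit:
jog_arm --pt "0 0 0.035 0 0 0 -1" --pt "0 0 0.07 0 0 0 -1" --pt "0 0 0.07 0 0 0 -1"

```text
time: 10.65
ee_pos: [0.6472, 0.1261, 0.2518]
eef_rot: [0.928, 0.26, 0.263, 0.034]
ft_force: [-4.2, -1.2, 7.0]
width: 0.0169
grip_force: 25.0
```

```bash
python3 go.py
```

```text
10.65 rim in entry frame mm [ 0.5 -1.2  1.6] nozzle rot deg [ -0.1  -0.  -59.1] F along tool [-0.4  0.5 -8.2] M [ 0.13 -0.96 -0.04] w 0.016901222915005877 j [-0.05  0.04 -0.26  1.85  0.14  0.73 -1.41]
```

Emit:
jog_arm --pt "0 0 0.03 0 0 0 -1" --pt "0 0 0.03 0 0 0 -1"

```text
time: 10.85
ee_pos: [0.6472, 0.1262, 0.2517]
eef_rot: [0.932, 0.247, 0.264, 0.031]
ft_force: [-4.3, -1.8, 6.6]
width: 0.0168
grip_force: 25.0
```

```bash
python3 go.py
```

```text
10.85 rim in entry frame mm [ 0.5 -1.2  1.6] nozzle rot deg [ -0.1  -0.1 -60.8] F along tool [-0.9  0.9 -8. ] M [ 0.1  -0.99 -0.06] w 0.016824481640935942 j [-0.05  0.04 -0.26  1.85  0.14  0.73 -1.44]
```

Emit:
jog_arm --pt "0 0 0.02 0 0 0 -1" --pt "0 0 0.035 0 0 0 -1" --pt "0 0 0.035 0 0 0 -1"

```text
time: 11.15
ee_pos: [0.6471, 0.1262, 0.2517]
eef_rot: [0.936, 0.23, 0.264, 0.026]
ft_force: [-4.2, -1.7, 6.9]
width: 0.0169
grip_force: 25.0
```

```bash
python3 go.py
```

```text
11.15 rim in entry frame mm [ 0.4 -1.2  1.6] nozzle rot deg [ -0.1  -0.  -62.8] F along tool [-0.6  0.9 -8.2] M [ 0.12 -1.09 -0.08] w 0.016857777759179668 j [-0.05  0.04 -0.26  1.85  0.14  0.73 -1.48]
```

Emit:
jog_arm --pt "0 0 0.02 0 0 0 -1" --pt "0 0 0.02 0 0 0 -1"

```text
time: 11.35
ee_pos: [0.6471, 0.1262, 0.2517]
eef_rot: [0.938, 0.221, 0.264, 0.023]
ft_force: [-5.3, -2.1, 6.6]
width: 0.0171
grip_force: 25.0
```

```bash
python3 go.py
```

```text
11.35 rim in entry frame mm [ 0.4 -1.1  1.6] nozzle rot deg [ -0.1  -0.  -63.9] F along tool [-1.7  0.8 -8.5] M [ 0.07 -1.17 -0.23] w 0.017054540609665835 j [-0.05  0.04 -0.26  1.85  0.14  0.73 -1.5 ]
```

Emit:
jog_arm --pt "0 0 0.02 0 0 0 -1" --pt "0 0 0.02 0 0 0 -1"

```text
time: 11.55
ee_pos: [0.6471, 0.1262, 0.2517]
eef_rot: [0.941, 0.212, 0.265, 0.021]
ft_force: [-5.0, -3.2, 5.9]
width: 0.0163
grip_force: 25.1
```

```bash
python3 go.py; python3 - <<'E'
from h import *
c=snap("sc3","scene");i=c["image"][160:260,260:370]
cv2.imwrite("pics/sc3c.png",np.clip(cv2.resize(i,None,fx=6,fy=6,interpolation=2)*1.0*1.5,0,255).astype(np.uint8)[:,:,::-1])
E
```

```text
11.55 rim in entry frame mm [ 0.4 -1.1  1.6] nozzle rot deg [ -0.1  -0.  -65.1] F along tool [-2.2  1.9 -7.9] M [ 0.07 -1.26 -0.38] w 0.01632987828027066 j [-0.05  0.04 -0.26  1.85  0.14  0.73 -1.52]
11.55 [0.6471 0.1262 0.2517] [0.9405 0.2119 0.2647 0.0208]
```

View pics/sc3c.png

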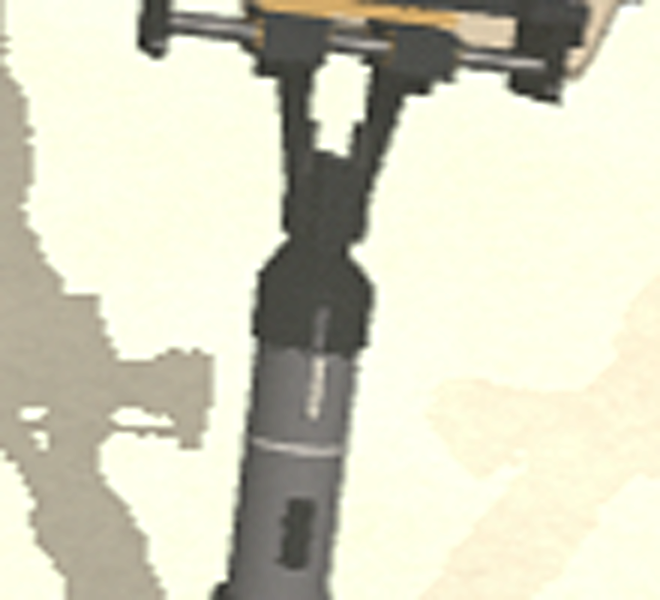

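Crop: the collar is seated on the shoulder with no gap, and its rib (322,320) is in line with the lock line (318,380). Torque rises steadily against the stop. Ease the loads, release and back off along the axis.

Emit:
jog_arm --pt "0 0 -0.015 0 0 -0.6 -1" --pt "0 0 -0.015 0 0 -0.6 -1" --pt "0 0 -0.015 0 0 -0.6 0.1" --pt "0 0 -0.015 0 0 -0.6 0.1" --pt "0 0 -0.015 0 0 -0.6 0.1" --pt "0 0 -0.015 0 0 -0.6 0.1" --pt "0 0 -0.015 0 0 -0.6 0.1" --pt "0 0 -0.015 0 0 -0.6 0.1"

```text
time: 12.4
ee_pos: [0.6464, 0.1263, 0.2508]
eef_rot: [0.939, 0.219, 0.264, 0.022]
ft_force: [-0.6, -0.0, 0.3]
width: 0.0469
grip_force: 0.0
```

```bash
python3 go.py
```

```text
12.4 rim in entry frame mm [0.5 0.  1.2] nozzle rot deg [  0.    0.  -64.2] F along tool [-0.3 -0.2 -0.6] M [ 0.21 -0.61  0.05] w 0.04691108399853636 j [-0.05  0.04 -0.26  1.85  0.14  0.73 -1.5 ]
```

Emit:
jog_arm --pt "0 0 0 0 0 -10 0.1" --pt "0 0 0 0 0 -30 0.1" --pt "0 0 0 0 0 -55 0.1" --pt "0 0 0 0 0 -80 0.1" --pt "0 0 0 0 0 -90 0.1" --pt "0 0 0 0 0 -90 0.1"

```text
time: 13.0
ee_pos: [0.6011, 0.1199, 0.3304]
eef_rot: [0.939, 0.219, 0.265, 0.023]
ft_force: [0.2, 0.2, -1.0]
width: 0.0481
grip_force: 0.0
```

```bash
python3 - <<'E'
from h import *
c=snap("sc4","scene");d=snap("s4","side");w=snap("w4")
f=lambda i,s:np.clip(cv2.resize(i,s,interpolation=2)*1.5,0,255).astype(np.uint8)
o=np.hstack([f(c["image"][170:250,280:350],(385,440)),f(d["image"][150:240,195:275],(391,440))])
cv2.imwrite("pics/end.png",o[:,:,::-1])
x=np.load("seat.npy");a=np.array([x[3],x[4],1]);a/=np.linalg.norm(a);F=seatframe(a);p=x[:3]
# blade top in wrist depth
z=w["z_map"];u0,v0=wproj(w,[p+.08*a])[0].round().astype(int)
vv,uu=np.mgrid[v0-60:v0+60,u0-60:u0+60];vv=vv.ravel();uu=uu.ravel();k=(vv>=0)&(vv<420);vv=vv[k];uu=uu[k]
dd=dirs(w,np.c_[uu,vv]);P=w["world_from_camera"][:3,3]+dd*(z[vv,uu]/(dd@w["world_from_camera"][:3,2]))[:,None];q=(P-p)@F
m=(abs(q[:,2]-.08)<.007)&(np.hypot(q[:,0],q[:,1])<.04);print(m.sum(),"top height",np.percentile(q[m,2],[10,50,90]),cv2.minAreaRect((q[m,:2]*1e3).astype(np.float32)),"line az",np.degrees(x[5])-60)
E
```

```text
13.0 [0.6011 0.1199 0.3304] [0.9387 0.219  0.2653 0.0226]
13.05 [0.601  0.1197 0.3287] [0.939  0.2191 0.2642 0.0226]
13.1 [0.6008 0.1196 0.3275] [0.9392 0.2191 0.2634 0.0226]
1962 top height [0.07933791 0.08052991 0.08148311] ((-0.1432933807373047, -0.3883094787597656), (60.132965087890625, 17.054977416992188), 20.538503646850586) line az 22.198294838825362
```

View pics/end.png

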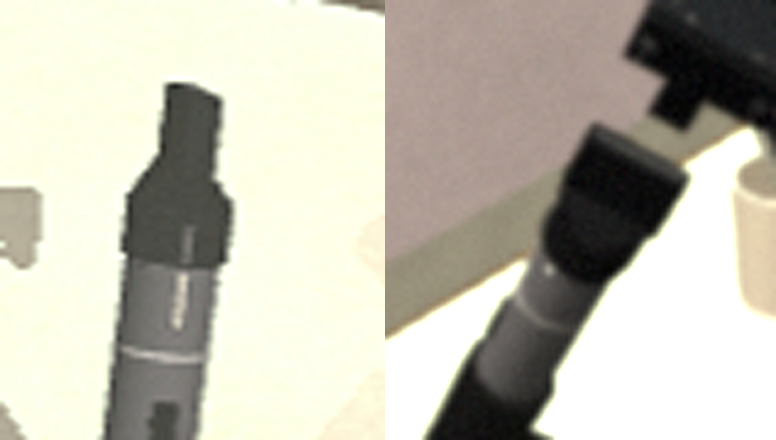

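The end picture shows the nozzle flush, its rib on the lock line and the gripper clear. Its outlet measures 80.5 mm above the seat and the blade is within 2° of the line. Handing in.

```bash
python3 -c "
from bench import order
print(order.close_job())"
```

```text
the job is handed in; nothing more can be done
None
```

The nozzle is pushed home on the styler, twisted to its stop with its rib in line with the lock line (within about 2°), and released with the gripper clear; the job was handed in at about 13 s, and its verdict was not shown.

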